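Fit the splined handle to the saw lift and set it to the index

ROBOT

A 7-joint arm with a two-finger parallel gripper is mounted at the origin on the work surface. World frame = base frame: x ahead of the robot, y to its left, z up, the work surface at z = 0. Lengths are in m, angles in degrees, forces in N, time in s.
With the tool pointing down it reaches from about 0.35 to 0.9 m from the base axis. Payload 8.1 kg.
Tool frame: the origin (TCP) lies where the fingers leave the gripper's body, on its centre line; the fingertips stand 73 mm ahead of it and the grasp point (between the pads) lies 54 mm ahead of it (env.tip_extent is the distance from the TCP to the fingertips, in m); z points along the fingers, y is the direction in which the jaws open and shut (so a half turn about z gives the same grasp; the last joint's range is limited). The gripper opens to 85 mm and grips with 20 to 120 N. Pads are 22 mm wide; open, the fingers measure 114 mm over their backs; the gripper's body (76 mm by 85 mm) begins 54 mm behind the grasp point. The pads swing forward as they close: fully open they stand 13 mm farther back than shut.
Start: joints at [64.08, 24.895, 1.432, 90.138, -0.665, 64.973, -4.303], TCP at [0.214, -0.587, 0.304] pointing down, gripper open.
Joint ranges: [-149.89, 149.89], [-25.12, 119.58], [-72.63, 75.52], [4.76, 147.25], [-75.54, 255.54], [6.69, 114.76], [-157.13, 157.13]. Speed limits (degrees/s): [127.2, 127.2, 172.46, 172.46, 180, 180, 180].

INTERFACE

Orientations are given as a 3x3 rotation matrix whose columns are the frame's x, y, z axes.
In Python, from rig import env, eyes, order gives the robot as it stands. The module is installed in compiled form; this text tells all that it offers.
- The arm moves only by the tool play_rows, never from a script. Its argument "deltas" is a list of rows, each an object with "travel": the shift along the tool's x, y, z in cm, a list of three; "delta_rot": the turn, a rotation vector about the tool's x, y, z in rad, a list of three; "hand": the closure, from 0 (fully open) to 1 (shut). A call has 1 to 5 rows; each row shifts and turns the commanded pose from where the row before left it, along the tool's axes as they then stand; what a row does not reach is not made up. A row lasts 1/12 s, in which the tool goes at most 41.7 mm and 7.16 degrees, less where a joint would pass 70% of its speed; a pose out of reach is approached as far as the arm can. A call with a gripper value outside its range is refused whole. The fingers move at their own pace and stop on an object; "newtons" is the grip in N (left out, the last holds). Time passes only in rows, so rows that do not move let the fingers close. It gives the time, the measured TCP pose, the force and the opening at its end, in the units of the state.
- env.read_state(): the state, without advancing time (a new reading comes with each control period).
- eyes.grab_frame(name): name is "scene" or "top" or "wrist"; returns the picture (480x640x3 uint8, red, green, blue); there is no depth.
- eyes.camera_info(name): a dict with "camera_matrix" (3x3 intrinsics, pixels), "R" (3x3) and "t" (3): a world point X has camera coordinates R X + t; the wrist camera has in their place "mount" (4x4, takes a point from camera to tool coordinates, whose origin is the TCP and whose axes are the flange's). Camera axes: x right, y down, z forward; pixel columns grow to the right and rows downward; lengths in m; the calibration is good to about 2 mm. A picture is of the moment at which its call begins: read the wrist's pose just before it. camera_info takes no time and is no camera call.
- order.sign_off(): hands the job in, once; it reports no verdict.
The state is a dict: "time_s": time; "joint_pos": joint angles; "joint_velocities": joint speeds; "joint_torque": joint torques, N m; "tcp_pos": TCP position; "ee_rot": TCP orientation; "contact_force": force on the tool from outside, world axes, zero at the start; "ft_torque": the same for the moment, N m; "grip_width": opening from 0.0 (shut) to 1.0 (fully open).
Only numpy, scipy, OpenCV 4.12 (cv2) and the standard library are available. Lean on these libraries where they do the work, as an engineer would, in place of code of your own. Each camera call takes 0.05 s, during which the arm holds its last target.

TASK

Take the dust cap off the spindle of the blue lift unit and stand it upright in the plywood tray. Then put the T-handle with the four-slotted hub onto the splined spindle, turned so that slots and teeth line up, fully home on the dial, and with the handle turn the dial until its pointer stands at the index lug; let go. Do not push on the lift unit itself with the gripper, and leave everything else where it is.

Things in the scene. Friction and masses are not known exactly. Their poses are not given: they have to be found in the camera images.
- spindle_seat (a point): centre of the flat top of the dial (dark, round, 120 mm diameter, 53 mm above the table), on the spindle's axis; turns with the spindle. z up, x points to the dial's pointer: a raised bar 5 mm high at 35 to 59 mm radius
- spindle_top (a point): top of the steel spindle, 40 mm above spindle_seat, same axes. Four spline teeth in a cross along +-x and +-y, reaching 17 mm from the axis, 8 mm thick, tapered in the top 6 mm. Covered by the dust cap at the start
- spindle (a joint): angle of dial and spindle, rad: 0 when the dial's pointer stands at the housing's index lug, positive counter-clockwise seen from above, stops at +-1.7. It starts clockwise of the index (-1.4 to -0.5). Friction holds it where it is left (0.12 N m to turn)
- housing: the lift unit: round blue cast housing, 176 mm diameter, 45 mm high, fixed; origin at the centre of its underside, z up; its +x (roughly away from the robot) points to the index lug, a pointed aluminium lug on the rim, 64 to 86 mm from the axis, its top 59 mm above the table. Dial and spindle are on top
- handle_mid (a point): middle (half-way up, on the axis) of the splined T-handle, 91 mm high, about 300 g, standing on its hub at one side. z up, x along its bar. Hub: aluminium, 60 mm diameter, 45 mm high, cut into four lobes by two crossing slots 11 mm wide along x and y, open below: fits the spindle at every quarter turn. Fully home, the hub rests on the dial and this point is 45.5 mm above spindle_seat
- handle_bar (a point): centre of the splined handle's dark wooden bar, 77 mm above its foot: 100 mm long (x), 14 mm thick (y), 28 mm high (63 to 91 mm above the foot). Below it a neck 13 mm thick, then at 51 mm the flat top of a flange 64 mm in diameter
- cap_mid (a point): middle (half-way up, on the axis) of the black dust cap, 89 mm high, about 80 g: a cup of 60 mm diameter (50 inside), 55 mm high, open below, with a lug on top 48 mm long (x), 14 mm thick (y), 55 to 89 mm above its rim. z up. At the start it stands on the dial over the spindle, at any yaw
- tray_in (a point): centre of the inner floor (7 mm above the table) of the square plywood tray, fixed, 144 x 144 mm outside, 24 mm high, walls 7 mm; x and y along its walls. At one side of the table; a low fixed pile of plywood offcuts (150 mm, 36 mm high) lies at the other side
- other_handle: the wrong handle, a bystander: like the splined one but smaller, with a PLAIN round hub (44 mm diameter, 42 mm high, no slots) and an 80 mm wooden bar, 80 mm high in all; origin at the centre of its underside. It stands on one side of the table, the splined handle on the other
- glue: bystander: white glue bottle, 40 mm diameter, 135 mm high, beside the lift unit; origin at the centre of its underside
- jar: bystander: glass jar, 44 mm diameter, 75 mm high, beside the lift unit; origin at the centre of its underside
- screwdriver: bystander: screwdriver, 200 mm long, lying between the robot and the lift unit; origin under its middle, handle to its own -x
- mallet: bystander: wooden-handled hammer, 250 mm long, lying behind the lift unit; origin under its middle
- sand_block: bystander: cork sanding block, 100 x 55 x 26 mm, between the robot and the lift unit, to the left of the screwdriver; origin at the centre of its underside
- brush: bystander: brush, 190 mm long, lying behind the lift unit; origin under its middle
Mind the look-alikes: they are no part of the job. Leave any red look-alike of the part that bears handle_mid alone.

How it is judged (in metres and radians):
On the way, in this order (a step that is already met when the one before it is completed fails the run):
1. the dust cap stands in the tray (x of cap_mid in the frame of tray_in between -0.04 and 0.04 m and y of cap_mid in the frame of tray_in between -0.04 and 0.04 m and z of cap_mid in the frame of tray_in below 0.0505 m and angle between cap_mid's own z axis and vertical below 0.1 rad), for 0.2 s.
2. the splined handle is fully home on the spindle (z of handle_mid in the frame of spindle_seat below 0.0495 m and horizontal distance between handle_mid and spindle_seat below 0.006 m and angle between handle_mid's own z axis and vertical below 0.08 rad), for 0.2 s.
3. the dial's pointer stands at the index lug, the handle still home (all of step 2 and value of joint spindle between -0.1 and 0.1 rad), for 0.2 s.
At the end, for the whole second after the job is handed in: The cap stands upright (within 0.1 rad) on the tray's floor, its axis within 40 mm of the tray's centre along each wall; the splined handle is upright (0.08 rad) on the spindle, within 6 mm of its axis and 4 mm of fully home; the pointer is within 0.1 rad of the index; all at rest (all of step 1 and all of step 3 and linear speed of each of handle, cap below 0.02 m/s and velocity of joint spindle between -0.05 and 0.05 rad/s); the robot touches nothing.
It fails at once if another loose thing (the other handle, glue, jar, screwdriver, mallet, brush, sanding block) is moved by more than 30 mm (distance of any of other_handle, glue, jar, screwdriver, mallet, sand_block, brush from where it was at the start of the episode above 0.03 m).
It fails at once if the gripper pushes on the lift unit (housing, dial or spindle) with more than 5 N (contact force between the fingers and housing above 5 N).
It also fails if it takes over 69 s, if anything falls off the work surface, if the arm or the gripper's body presses on something with over 40 N, if the wrist force passes 120 N, or if a joint passes its speed limit or range.

## Working session

There is one attempt and no reset: what is moved stays moved. The work goes in short steps, Python scripts to look and compute and a tool call to move; the robot and the scene stay as the last step left them, time stands still between calls to the robot, and variables do not carry over. Pictures are saved under pics/ and viewed, and the job is handed in when it is done.

Besides the shell and the picture viewer there is one more tool, called after "Emit:" as name(argument=value, ...), one argument or row to a line, values as JSON. play_rows: Moves the arm, as the interface text tells. Its arguments: {"type":"object","properties":{"deltas":{"type":"array","items":{"type":"object","properties":{"travel":{"type":"array","items":{"type":"number"}},"delta_rot":{"type":"array","items":{"type":"number"}},"hand":{"type":"number"}}}},"newtons":{"type":"number"}},"required":["deltas"]}

```bash
mkdir -p pics; ls
python3 - <<'E'
from rig import env, eyes, order
import cv2, numpy as np
np.set_printoptions(precision=4,suppress=True)
s=env.read_state()
for k,v in s.items(): print(k,np.array(v))
print(env.tip_extent)
for n in ["scene","top","wrist"]:
    print(n,eyes.camera_info(n))
for n in ["scene","top"]:
    cv2.imwrite(f"pics/{n}0.png",eyes.grab_frame(n)[:,:,::-1])
E
```

```text
pics
time_s 0.0
joint_pos [64.0789 24.9386  1.4308 90.1883 -0.6649 64.9713 -4.3018]
joint_velocities [ 0.0574 -0.0002 -0.0395  0.0407  0.089   0.0078 -0.0002]
joint_torque [  0.0005 -67.0479   1.0247 -31.6222   0.0155   0.0124  -0.0001]
tcp_pos [ 0.214  -0.5868  0.3031]
ee_rot [[ 0.9395  0.3427 -0.0007]
 [ 0.3427 -0.9395  0.0014]
 [-0.0001 -0.0016 -1.    ]]
contact_force [-0.1123 -0.1321 -0.7971]
ft_torque [-0.0036 -0.0495  0.0265]
grip_width 0.9978763255020753
0.0726
scene {'camera_matrix': array([[506.3925,   0.    , 316.1195],
       [  0.    , 506.3925, 238.6536],
       [  0.    ,   0.    ,   1.    ]]), 'R': array([[-0.1929,  0.9811, -0.0123],
       [ 0.7647,  0.1425, -0.6285],
       [-0.6149, -0.1306, -0.7777]]), 't': array([ 0.0526, -0.4049,  1.4886])}
top {'camera_matrix': array([[556.7845,   0.    , 329.7419],
       [  0.    , 556.7845, 253.5407],
       [  0.    ,   0.    ,   1.    ]]), 'R': array([[ 0.0172, -0.9997, -0.0156],
       [-0.9977, -0.0161, -0.0652],
       [ 0.0649,  0.0167, -0.9978]]), 't': array([0.0753, 0.5859, 1.2149])}
wrist {'camera_matrix': array([[401.379 ,   0.    , 320.1422],
       [  0.    , 401.379 , 242.0835],
       [  0.    ,   0.    ,   1.    ]]), 'mount': array([[-0.0006, -0.9584, -0.2854,  0.0726],
       [ 1.    , -0.0005, -0.0006,  0.    ],
       [ 0.0005, -0.2854,  0.9584, -0.0709],
       [ 0.    ,  0.    ,  0.    ,  1.    ]])}
```

View pics/scene0.png

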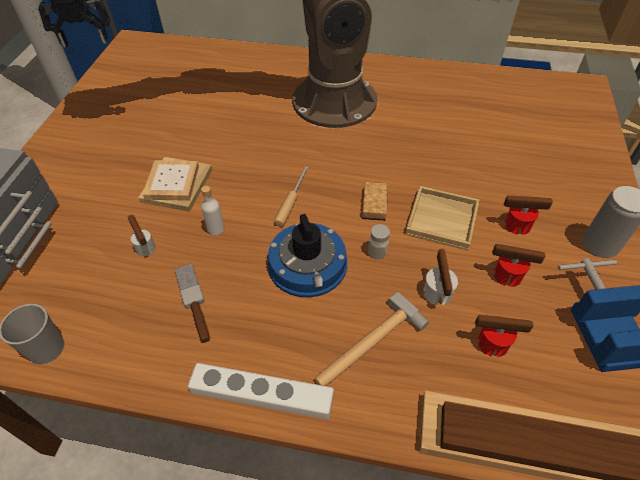

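View pics/top0.png

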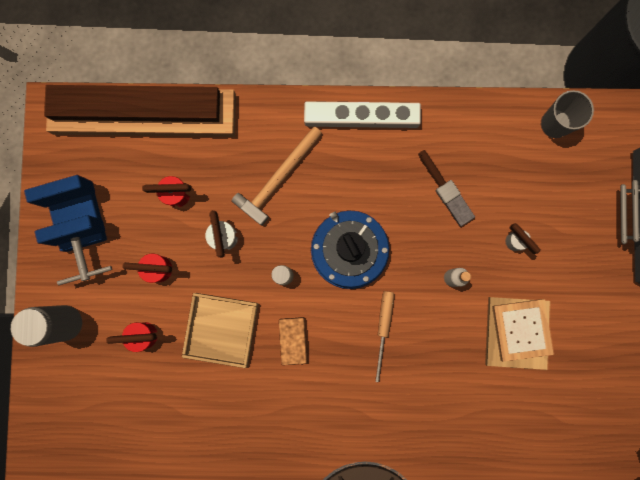

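Top view: lift unit near (350,249) with black cap lug, white pointer bar near (363,228), index lug near (334,216). The splined handle is near (220,236), plain one near (521,240), and the tray near (220,330). I'll zoom in on these.

```bash
cat > h.py <<'E'
import numpy as np, cv2
from rig import env, eyes, order
np.set_printoptions(precision=4,suppress=True)
def cast(n,uv,z,pose=None):
    c=eyes.camera_info(n); K=c["camera_matrix"]
    d=np.linalg.inv(K)@np.array([uv[0],uv[1],1.])
    if n=="wrist":
        M=c["mount"]; p,R=pose
        o=p+R@M[:3,3]; d=R@(M[:3,:3]@d)
    else:
        R=c["R"];o=-R.T@c["t"];d=R.T@d
    return o+d*(z-o[2])/d[2]
def proj(n,X,pose=None):
    c=eyes.camera_info(n); K=c["camera_matrix"]
    if n=="wrist":
        M=c["mount"]; p,R=pose
        x=M[:3,:3].T@(R.T@(np.array(X)-p)-M[:3,3])
    else: x=c["R"]@np.array(X)+c["t"]
    q=K@x; return q[:2]/q[2]
def pose():
    s=env.read_state(); return np.array(s["tcp_pos"]),np.array(s["ee_rot"])
E
python3 - <<'E'
from h import *
a=cv2.imread("pics/top0.png")
b=cv2.resize(a[200:300,300:400],(600,600),interpolation=cv2.INTER_CUBIC)
c=cv2.resize(a[190:290,170:270],(600,600),interpolation=cv2.INTER_CUBIC)
cv2.imwrite("pics/z1.png",b);cv2.imwrite("pics/z2.png",c)
E
```

```text
(no output)
```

View pics/z1.png

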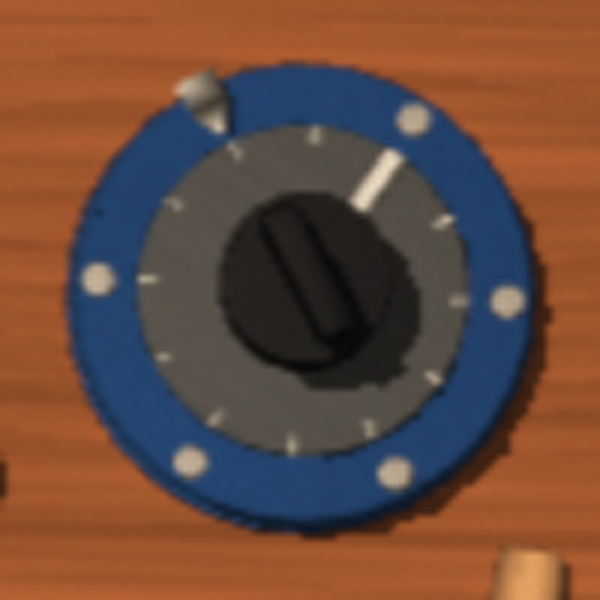

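View pics/z2.png

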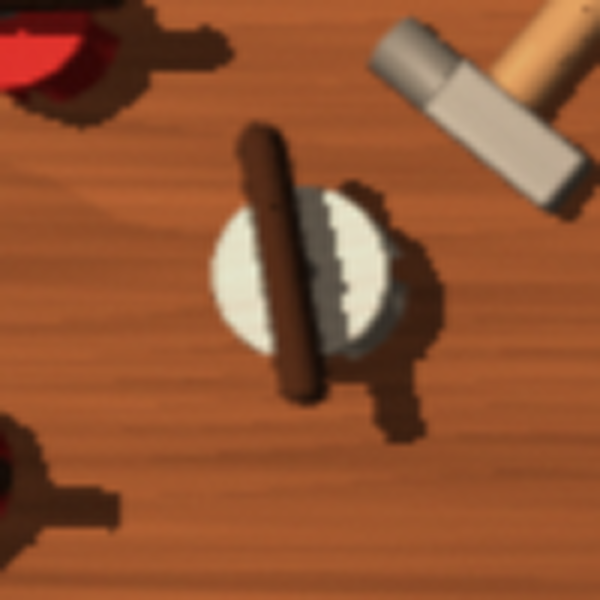

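```bash
python3 - <<'E'
from h import *
a=cv2.imread("pics/top0.png"); hsv=cv2.cvtColor(a,cv2.COLOR_BGR2HSV)
def fp(u,v,o=(300,200)): return (o[0]+(u+.5)/6-.5,o[1]+(v+.5)/6-.5)
# housing
m=cv2.inRange(hsv,(95,120,50),(125,255,255)); m[:,:300]=0;m[:,400:]=0;m[:200]=0;m[300:]=0
cs,_=cv2.findContours(m,cv2.RETR_EXTERNAL,cv2.CHAIN_APPROX_NONE); c=max(cs,key=cv2.contourArea)
e=cv2.minEnclosingCircle(c); print("blue",e,cv2.fitEllipse(cv2.convexHull(c)))
# dial: fit ellipse via ticks circle edges (manual) + grey
g=cv2.inRange(hsv,(0,0,60),(40,70,120)); g[:,:320]=0;g[:,380:]=0;g[:219]=0;g[278:]=0
cs,_=cv2.findContours(g,cv2.RETR_EXTERNAL,cv2.CHAIN_APPROX_NONE); c=max(cs,key=cv2.contourArea)
el=cv2.fitEllipse(cv2.convexHull(c)); print("dial",el, cast("top",el[0],.053), cast("top",(el[0][0]+30,el[0][1]),.053)-cast("top",el[0],.053))
D=cast("top",el[0],.053)
p1=cast("top",fp(363,205),.058);p2=cast("top",fp(397,155),.058)
print("pointer",p1,p2,[np.degrees(np.arctan2(*(p-D)[[1,0]])) for p in(p1,p2)],[np.linalg.norm((p-D)[:2]) for p in (p1,p2)])
l=cast("top",fp(224,131),.056); print("lug tip",l,np.degrees(np.arctan2(*(l-D)[[1,0]])),np.linalg.norm((l-D)[:2]))
l=cast("top",fp(201,87),.059); print("lug mid",l,np.degrees(np.arctan2(*(l-D)[[1,0]])),np.linalg.norm((l-D)[:2]))
q1=cast("top",fp(283,207),.142);q2=cast("top",fp(340,332),.142)
print("caplug",q1,q2,(q1+q2)/2,np.linalg.norm(q1-q2),np.degrees(np.arctan2(*(q1-q2)[[1,0]])))
o=(170,190)
b1=cast("top",fp(261,128,o),.091);b2=cast("top",fp(304,400,o),.091)
print("bar",b1,b2,(b1+b2)/2,np.linalg.norm(b1-b2),np.degrees(np.arctan2(*(b1-b2)[[1,0]])))
w=cv2.inRange(hsv,(0,0,150),(40,80,255)); w[:,:170]=0;w[:,240:]=0;w[:215]=0;w[258:]=0
cs,_=cv2.findContours(w,cv2.RETR_EXTERNAL,cv2.CHAIN_APPROX_NONE); hull=cv2.convexHull(np.vstack(cs)); e=cv2.minEnclosingCircle(hull); print("flange",e,cast("top",e[0],.051))
for t in [(196,294),(258,302),(247,367),(183,357)]: print("tray",cast("top",t,.024))
E
python3 - <<'E'
import cv2
a=cv2.imread("pics/top0.png")
cv2.imwrite("pics/z3.png",cv2.resize(a[285:375,175:265],(600,600),interpolation=cv2.INTER_CUBIC))
b=cv2.imread("pics/scene0.png")
cv2.imwrite("pics/z4.png",cv2.resize(b[180:310,250:480],None,fx=3.4,fy=3.4,interpolation=cv2.INTER_CUBIC))
E
```

```text
blue ((349.8500061035156, 249.35000610351562), 38.459754943847656) ((349.7737121582031, 249.08279418945312), (75.86781311035156, 76.66253662109375), 61.660037994384766)
dial ((350.0845947265625, 247.97958374023438), (53.9901008605957, 54.131553649902344), 61.388545989990234) [0.5951 0.0408 0.053 ] [ 0.001  -0.0646  0.    ]
pointer [0.6258 0.0198 0.058 ] [0.644  0.0079 0.058 ] [np.float64(-34.3393918378044), np.float64(-33.941045847223336)] [np.float64(0.037137607060990487), np.float64(0.058917558131830805)]
lug tip [0.652  0.0701 0.056 ] 27.295983946942716 0.06396564691120653
lug mid [0.6674 0.0786 0.059 ] 27.644437044534172 0.08156366593421063
caplug [0.6162 0.0496 0.142 ] [0.5747 0.03   0.142 ] [0.5955 0.0398 0.142 ] 0.045848510951449026 25.283828204241217
bar [0.6659 0.3311 0.091 ] [0.5706 0.3131 0.091 ] [0.6182 0.3221 0.091 ] 0.097077170615161 10.69512949549793
flange ((219.47402954101562, 234.83766174316406), 14.429203033447266) [0.6194 0.3248 0.051 ]
tray [0.49   0.3786 0.024 ]
tray [0.4748 0.2411 0.024 ]
tray [0.3329 0.2615 0.024 ]
tray [0.3519 0.4027 0.024 ]
```

View pics/z3.png

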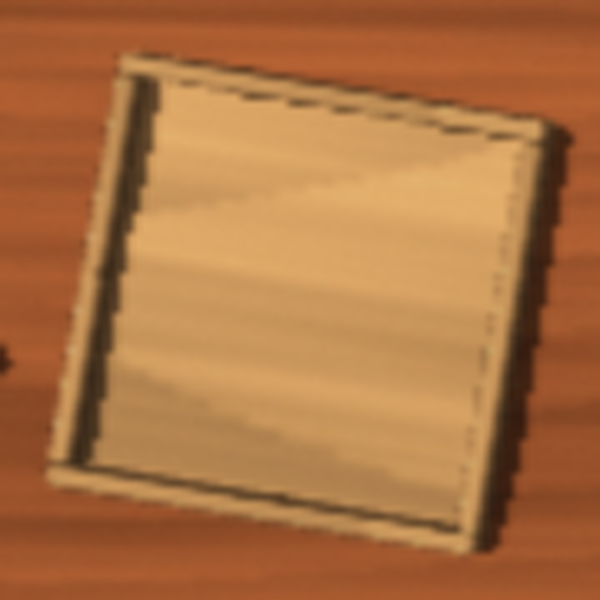

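View pics/z4.png

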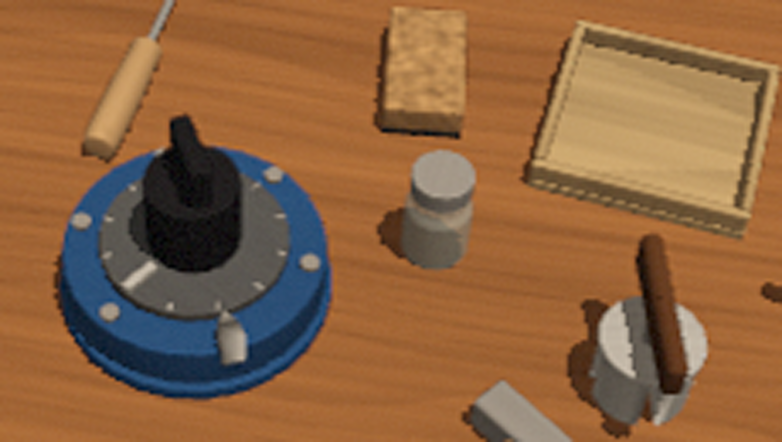

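Axis of the lift unit is (0.595, 0.041). The index is at world 27.4° and the pointer at −34.2°, so the spindle angle is about −1.075 rad, within the stated range. The pointer radii (37 to 59 mm) match the given sizes. The tray is centred at (0.412, 0.321) and the handle at about (0.619, 0.323). Moving above the cap now.

Emit:
play_rows(
  deltas=[
    {"travel":[0,0,0],"delta_rot":[0,0,-0.0925],"hand":0},
    {"travel":[3.4,-2.24,0],"delta_rot":[0,0,0],"hand":0},
    {"travel":[3.4,-2.24,0],"delta_rot":[0,0,0],"hand":0},
    {"travel":[3.4,-2.24,0],"delta_rot":[0,0,0],"hand":0},
    {"travel":[3.4,-2.24,0],"delta_rot":[0,0,0],"hand":0},
  ],
  newtons=40,
)

```text
time_s: 0.52
tcp_pos: [0.2991, -0.4463, 0.3035]
ee_rot: [[0.904, 0.427, -0.0], [0.427, -0.904, 0.001], [-0.0, -0.001, -1.0]]
contact_force: [2.4, 0.4, -0.3]
grip_width: 1.001
```

Emit:
play_rows(
  deltas=[
    {"travel":[3.4,-2.24,0],"delta_rot":[0,0,0],"hand":0},
    {"travel":[3.4,-2.24,0],"delta_rot":[0,0,0],"hand":0},
    {"travel":[3.4,-2.24,0],"delta_rot":[0,0,0],"hand":0},
    {"travel":[3.4,-2.24,0],"delta_rot":[0,0,0],"hand":0},
    {"travel":[3.4,-2.24,0],"delta_rot":[0,0,0],"hand":0},
  ],
)

```text
time_s: 0.93
tcp_pos: [0.4049, -0.2721, 0.3038]
ee_rot: [[0.904, 0.428, -0.0], [0.428, -0.904, -0.0], [-0.0, -0.0, -1.0]]
contact_force: [-0.1, -0.6, -0.0]
grip_width: 0.997
```

Emit:
play_rows(
  deltas=[
    {"travel":[3.4,-2.24,0],"delta_rot":[0,0,0],"hand":0},
    {"travel":[3.4,-2.24,0],"delta_rot":[0,0,0],"hand":0},
    {"travel":[3.4,-2.24,0],"delta_rot":[0,0,0],"hand":0},
    {"travel":[3.4,-2.24,0],"delta_rot":[0,0,0],"hand":0},
  ],
)

```text
time_s: 1.27
tcp_pos: [0.4895, -0.133, 0.3038]
ee_rot: [[0.904, 0.428, -0.0], [0.428, -0.904, -0.0], [-0.0, 0.0, -1.0]]
contact_force: [0.2, 0.0, 1.1]
grip_width: 1.003
```

Emit:
play_rows(
  deltas=[
    {"travel":[3.4,-2.24,0],"delta_rot":[0,0,0],"hand":0},
    {"travel":[3.4,-2.24,0],"delta_rot":[0,0,0],"hand":0},
    {"travel":[3.4,-2.24,0],"delta_rot":[0,0,0],"hand":0},
    {"travel":[3.4,-2.24,0],"delta_rot":[0,0,0],"hand":0},
    {"travel":[3.4,-2.24,0],"delta_rot":[0,0,0],"hand":0},
  ],
)

```text
time_s: 1.68
tcp_pos: [0.5953, 0.0409, 0.3036]
ee_rot: [[0.904, 0.428, -0.001], [0.428, -0.904, -0.0], [-0.001, -0.0, -1.0]]
contact_force: [1.2, -0.1, -0.1]
grip_width: 0.997
```

Run:
```python
from h import *
P=pose(); a=eyes.grab_frame("wrist")[:,:,::-1].copy()
cv2.imwrite("pics/w1.png",a); np.savez("w1.npz",p=P[0],R=P[1]); print(P, env.read_state()["joint_pos"])
```

```text
(array([0.5953, 0.0409, 0.3036]), array([[ 0.9039,  0.4277, -0.0006],
       [ 0.4277, -0.9039, -0.0002],
       [-0.0006, -0.    , -1.    ]])) [  3.1826  23.9426 -18.2781  92.6725   7.7616  64.4942 -81.1472]
```

View pics/w1.png

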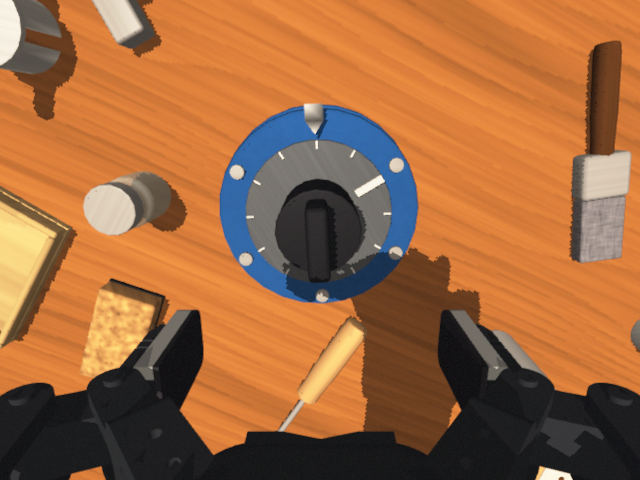

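The wrist view shows the dial centred near (319,212), the pointer at (370,185), the index lug at (314,120) and the cap's lug from about (317,200) to (317,280). I'll measure these more precisely.

Run:
```python
from h import *
a=cv2.imread("pics/w1.png")
cv2.imwrite("pics/z5.png",cv2.resize(a[95:305,215:425],(798,798),interpolation=cv2.INTER_CUBIC)[:600])
cv2.imwrite("pics/z6.png",cv2.convertScaleAbs(cv2.resize(a[170:290,260:380],(600,600),interpolation=cv2.INTER_CUBIC),alpha=3,beta=10))
```

```text
(no output)
```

View pics/z5.png

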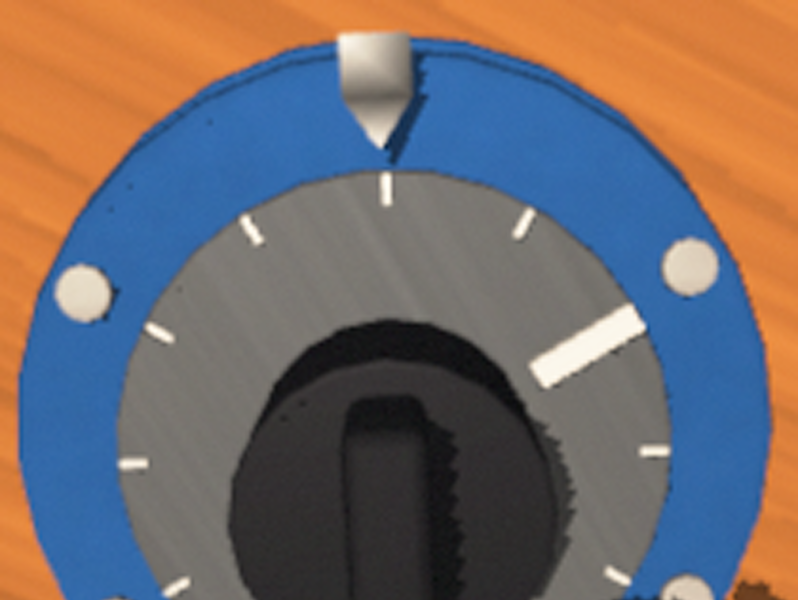

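View pics/z6.png

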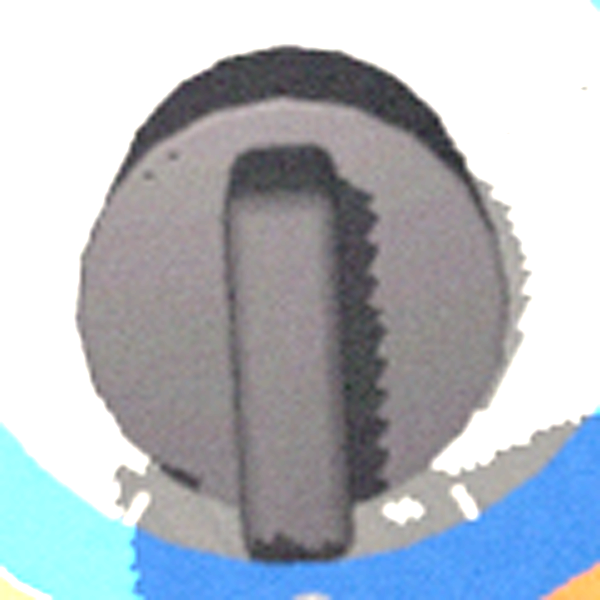

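Run:
```python
from h import *
P=np.load("w1.npz"); P=(P["p"],P["R"])
f6=lambda u,v:(260+(u+.5)/5-.5,170+(v+.5)/5-.5)
f5=lambda u,v:(215+(u+.5)/3.8-.5,95+(v+.5)/3.8-.5)
ang=lambda d:np.degrees(np.arctan2(d[1],d[0]))
# lug top corners
A=cast("wrist",f6(285,192),.142,P);B=cast("wrist",f6(301,555),.142,P)
print("lug",A,B,(A+B)/2,np.linalg.norm(A-B),ang(A-B))
# dial circle from edge points: mask grey
a=cv2.imread("pics/w1.png"); hsv=cv2.cvtColor(a,cv2.COLOR_BGR2HSV)
m=cv2.inRange(hsv,(0,0,90),(180,45,140)); 
mm=np.zeros_like(m); cv2.circle(mm,(319,212),80,255,-1); m&=mm
cs,_=cv2.findContours(m,cv2.RETR_EXTERNAL,cv2.CHAIN_APPROX_NONE); c=max(cs,key=cv2.contourArea)
pts=np.array([cast("wrist",q[0],.053,P)[:2] for q in c])
C=np.array([.5951,.0408])
for _ in range(20):
    r=np.linalg.norm(pts-C,axis=1); k=np.abs(r-.06)<.003
    X=np.c_[2*pts[k],np.ones(k.sum())]; s=np.linalg.lstsq(X,(pts[k]**2).sum(1),rcond=None)[0]; C=s[:2]
print("dial",C,np.sqrt(s[2]+C@C),k.sum(),len(k))
for n,q in [("ptr in",(540,374)),("ptr out",(636,318))]:
    d=cast("wrist",f5(*q),.058,P)[:2]-C; print(n,ang(d),np.linalg.norm(d))
d=cast("wrist",f5(381,148),.059,P)[:2]-C; print("lugtip",ang(d),np.linalg.norm(d))
d=cast("wrist",f5(374,34),.059,P)[:2]-C; print("lugback",ang(d),np.linalg.norm(d))
```

```text
lug [0.6162 0.0533 0.142 ] [0.5755 0.0319 0.142 ] [0.5958 0.0426 0.142 ] 0.0460169127409946 27.621320039002732
dial [0.595  0.0428] 0.058831106212170886 330 747
ptr in -33.99591454414894 0.035757718427351946
ptr out -33.956024668561426 0.05851031498913169
lugtip 27.340542206868864 0.06392414306259685
lugback 27.686399181726067 0.0855014960760333
```

Both views agree to 2 mm: axis at about (0.595, 0.042), pointer −34.0°, index 27.4°, lug yaw about 27°. Descending to the lug.

Emit:
play_rows(
  deltas=[
    {"travel":[0.05,-0.1,2.0],"delta_rot":[0,0,-0.03],"hand":0},
    {"travel":[0,0,3.0],"delta_rot":[0,0,0],"hand":0},
    {"travel":[0,0,3.0],"delta_rot":[0,0,0],"hand":0},
    {"travel":[0,0,2.5],"delta_rot":[0,0,0],"hand":0},
    {"travel":[0,0,1.1],"delta_rot":[0,0,0],"hand":0},
  ],
)

```text
time_s: 2.15
tcp_pos: [0.5929, 0.0398, 0.1842]
ee_rot: [[0.89, 0.455, -0.005], [0.455, -0.89, -0.001], [-0.005, -0.002, -1.0]]
contact_force: [-0.5, 0.2, 0.4]
grip_width: 1.0
```

Emit:
play_rows(
  deltas=[
    {"travel":[0,0,0],"delta_rot":[0,0,0],"hand":1},
    {"travel":[0,0,0],"delta_rot":[0,0,0],"hand":1},
    {"travel":[0,0,0],"delta_rot":[0,0,0],"hand":1},
    {"travel":[0,0,0],"delta_rot":[0,0,0],"hand":1},
    {"travel":[0,0,0],"delta_rot":[0,0,0],"hand":1},
  ],
)

```text
time_s: 2.57
tcp_pos: [0.5955, 0.0403, 0.1894]
ee_rot: [[0.891, 0.455, 0.002], [0.455, -0.891, 0.0], [0.002, 0.001, -1.0]]
contact_force: [-0.6, 0.4, 0.5]
grip_width: 0.302
```

Emit:
play_rows(
  deltas=[
    {"travel":[0,0,0],"delta_rot":[0,0,0],"hand":1},
    {"travel":[0,0,0],"delta_rot":[0,0,0],"hand":1},
    {"travel":[0,0,0],"delta_rot":[0,0,0],"hand":1},
  ],
)

```text
time_s: 2.82
tcp_pos: [0.595, 0.0403, 0.1885]
ee_rot: [[0.891, 0.455, 0.001], [0.455, -0.891, 0.0], [0.001, 0.0, -1.0]]
contact_force: [-1.2, 0.5, 3.8]
grip_width: 0.153
```

Emit:
play_rows(
  deltas=[
    {"travel":[0,0,-1.0],"delta_rot":[0,0,0],"hand":1},
    {"travel":[0,0,-2.0],"delta_rot":[0,0,0],"hand":1},
    {"travel":[0,0,-2.0],"delta_rot":[0,0,0],"hand":1},
    {"travel":[0,0,-2.0],"delta_rot":[0,0,0],"hand":1},
    {"travel":[0,0,-2.0],"delta_rot":[0,0,0],"hand":1},
  ],
)

```text
time_s: 3.23
tcp_pos: [0.5946, 0.0403, 0.2794]
ee_rot: [[0.891, 0.455, -0.0], [0.455, -0.891, 0.0], [-0.0, -0.0, -1.0]]
contact_force: [0.3, 0.1, -0.9]
grip_width: 0.154
```

Run:
```python
from h import *
P=pose(); a=eyes.grab_frame("wrist")[:,:,::-1].copy()
cv2.imwrite("pics/w2.png",a); print(P)
```

```text
(array([0.5946, 0.0403, 0.2794]), array([[ 0.8905,  0.455 , -0.    ],
       [ 0.455 , -0.8905,  0.0001],
       [-0.    , -0.0001, -1.    ]]))
```

View pics/w2.png

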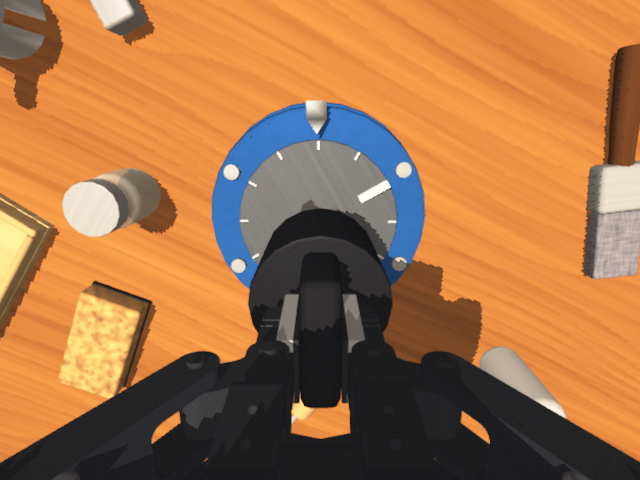

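The cap is held and clear of the spindle, its lug centred in the jaws at about (320,330). The pointer is unchanged at (374,191). Carrying it to the tray.

Emit:
play_rows(
  deltas=[
    {"travel":[-0.2,-2,0],"delta_rot":[0,0,0],"hand":1},
    {"travel":[-0.4,-3.6,0],"delta_rot":[0,0,0],"hand":1},
    {"travel":[-0.4,-3.6,0],"delta_rot":[0,0,0],"hand":1},
    {"travel":[-0.4,-3.6,0],"delta_rot":[0,0,0],"hand":1},
    {"travel":[-0.4,-3.6,0],"delta_rot":[0,0,0],"hand":1},
  ],
)

```text
time_s: 3.7
tcp_pos: [0.503, 0.1792, 0.2785]
ee_rot: [[0.891, 0.454, 0.0], [0.454, -0.891, 0.0], [0.0, 0.0, -1.0]]
contact_force: [1.0, 0.4, -0.6]
grip_width: 0.153
```

Emit:
play_rows(
  deltas=[
    {"travel":[-0.4,-3.6,0],"delta_rot":[0,0,0],"hand":1},
    {"travel":[-0.4,-3.6,0],"delta_rot":[0,0,0],"hand":1},
    {"travel":[-0.4,-3.6,0],"delta_rot":[0,0,0],"hand":1},
    {"travel":[-0.3,-3.6,0],"delta_rot":[0,0,0],"hand":1},
    {"travel":[-0.2,-2.6,0],"delta_rot":[0,0,0],"hand":1},
  ],
)

```text
time_s: 4.12
tcp_pos: [0.4093, 0.3245, 0.2787]
ee_rot: [[0.889, 0.457, 0.0], [0.457, -0.889, 0.001], [0.001, -0.001, -1.0]]
contact_force: [-0.1, 0.5, -0.4]
grip_width: 0.158
```

Run:
```python
from h import *
P=pose(); a=eyes.grab_frame("wrist")[:,:,::-1].copy()
cv2.imwrite("pics/w3.png",a); print(P); np.savez("w3.npz",p=P[0],R=P[1])
a=eyes.grab_frame("scene")[:,:,::-1].copy()
cv2.imwrite("pics/s3.png",a[100:400,150:550])
```

```text
(array([0.4093, 0.3245, 0.2787]), array([[ 0.8894,  0.4572,  0.0001],
       [ 0.4572, -0.8894,  0.0013],
       [ 0.0007, -0.0011, -1.    ]]))
```

View pics/w3.png

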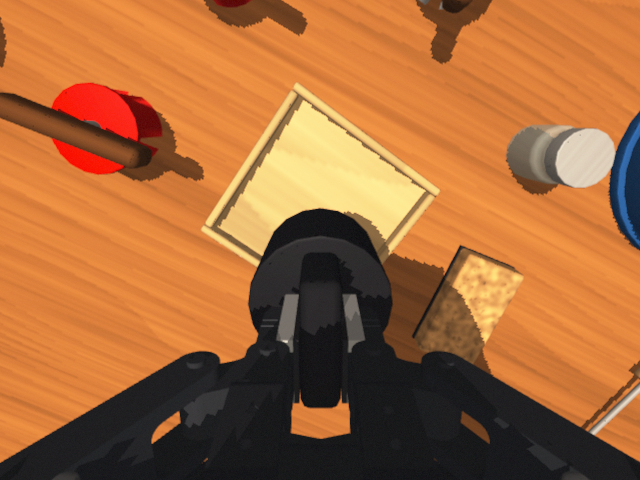

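View pics/s3.png

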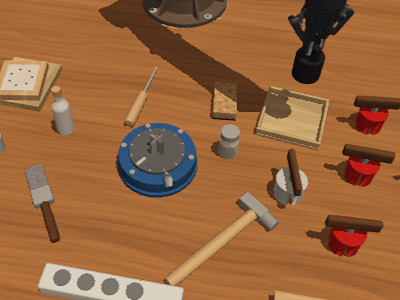

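Run:
```python
from h import *
P=np.load("w3.npz"); P=(P["p"],P["R"])
q=[cast("wrist",t,.024,P) for t in [(297,84),(439,190),(202,229)]]
print(q,(q[1]+q[2])/2,np.linalg.norm(q[0]-q[1]),np.linalg.norm(q[0]-q[2]))
```

```text
[array([0.4907, 0.3866, 0.024 ]), array([0.4712, 0.248 , 0.024 ]), array([0.3525, 0.4073, 0.024 ])] [0.4118 0.3276 0.024 ] 0.13994139533975672 0.13981175864277173
```

The tray centre from the wrist view is (0.412, 0.328), against (0.412, 0.321) from the top camera. The gripper is within about 4 mm of both. Lowering.

Emit:
play_rows(
  deltas=[
    {"travel":[0.2,0,3.0],"delta_rot":[0,0,0],"hand":1},
    {"travel":[0,0,3.0],"delta_rot":[0,0,0],"hand":1},
    {"travel":[0,0,3.0],"delta_rot":[0,0,0],"hand":1},
    {"travel":[0,0,2.5],"delta_rot":[0,0,0],"hand":1},
    {"travel":[0,0,1.2],"delta_rot":[0,0,0],"hand":1},
  ],
)

```text
time_s: 4.63
tcp_pos: [0.413, 0.321, 0.1482]
ee_rot: [[0.891, 0.454, -0.003], [0.454, -0.891, -0.003], [-0.004, 0.001, -1.0]]
contact_force: [-0.2, 0.2, -0.7]
grip_width: 0.156
```

Emit:
play_rows(
  deltas=[
    {"travel":[0,0,0.4],"delta_rot":[0,0,0],"hand":1},
    {"travel":[0,0,0.3],"delta_rot":[0,0,0],"hand":1},
    {"travel":[0,0,0.1],"delta_rot":[0,0,0],"hand":1},
    {"travel":[0,0,0],"delta_rot":[0,0,0],"hand":1},
  ],
)

```text
time_s: 4.97
tcp_pos: [0.414, 0.323, 0.1438]
ee_rot: [[0.891, 0.455, 0.001], [0.455, -0.891, 0.001], [0.001, -0.0, -1.0]]
contact_force: [0.4, 1.1, -1.0]
grip_width: 0.155
```

Emit:
play_rows(
  deltas=[
    {"travel":[0,0,0.1],"delta_rot":[0,0,0],"hand":1},
    {"travel":[0,0,0.1],"delta_rot":[0,0,0],"hand":1},
    {"travel":[0,0,0.0],"delta_rot":[0,0,0],"hand":1},
    {"travel":[0,0,0],"delta_rot":[0,0,0],"hand":1},
  ],
)

```text
time_s: 5.3
tcp_pos: [0.4139, 0.3232, 0.1425]
ee_rot: [[0.891, 0.455, 0.002], [0.455, -0.891, 0.001], [0.002, -0.0, -1.0]]
contact_force: [-2.4, -0.9, 10.5]
grip_width: 0.156
```

Contact at the expected height (10 N). Releasing and lifting.

Emit:
play_rows(
  deltas=[
    {"travel":[0,0,0],"delta_rot":[0,0,0],"hand":0.6},
    {"travel":[0,0,0],"delta_rot":[0,0,0],"hand":0.3},
    {"travel":[0,0,0],"delta_rot":[0,0,0],"hand":0},
    {"travel":[0,0,0],"delta_rot":[0,0,0],"hand":0},
    {"travel":[0,0,0],"delta_rot":[0,0,0],"hand":0},
  ],
)

```text
time_s: 5.72
tcp_pos: [0.4135, 0.3227, 0.1409]
ee_rot: [[0.891, 0.455, -0.0], [0.455, -0.891, -0.0], [-0.0, 0.0, -1.0]]
contact_force: [-0.6, -0.6, -0.2]
grip_width: 0.852
```

Emit:
play_rows(
  deltas=[
    {"travel":[0,0,-1],"delta_rot":[0,0,0],"hand":0},
    {"travel":[0,0,-3],"delta_rot":[0,0,0],"hand":0},
    {"travel":[0,0,-3],"delta_rot":[0,0,0],"hand":0},
    {"travel":[0,0,-3],"delta_rot":[0,0,0],"hand":0},
    {"travel":[0,0,-3],"delta_rot":[0,0,0],"hand":0},
  ],
)

```text
time_s: 6.13
tcp_pos: [0.4131, 0.3226, 0.273]
ee_rot: [[0.89, 0.455, -0.0], [0.455, -0.89, 0.0], [-0.0, -0.0, -1.0]]
contact_force: [0.2, 0.5, -1.4]
grip_width: 0.998
```

Run:
```python
from h import *
P=pose(); a=eyes.grab_frame("wrist")[:,:,::-1].copy()
cv2.imwrite("pics/w4.png",a); print(P, env.read_state()["grip_width"]); np.savez("w4.npz",p=P[0],R=P[1])
```

```text
(array([0.4131, 0.3226, 0.273 ]), array([[ 0.8904,  0.4553, -0.0002],
       [ 0.4553, -0.8904,  0.0002],
       [-0.0001, -0.0003, -1.    ]])) 1.0016294367887644
```

View pics/w4.png

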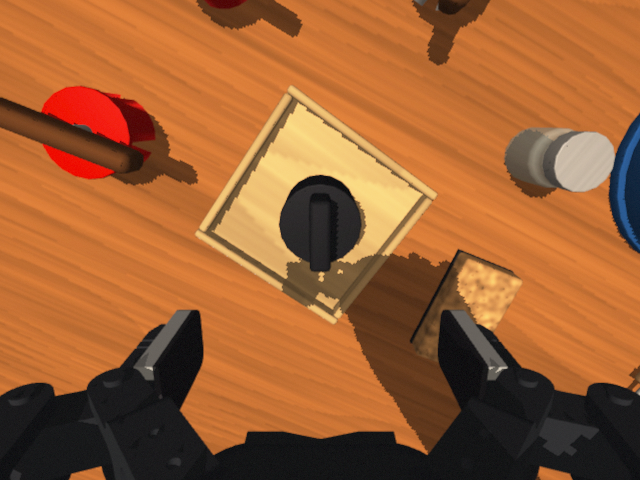

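The cap stands upright in the middle of the tray, lug at about (320,232). Moving on to the splined handle.

Emit:
play_rows(
  deltas=[
    {"travel":[3.06,1.56,0],"delta_rot":[0,0,0],"hand":0},
    {"travel":[3.06,1.56,0],"delta_rot":[0,0,0],"hand":0},
    {"travel":[3.06,1.56,0],"delta_rot":[0,0,0],"hand":0},
    {"travel":[3.06,1.56,0],"delta_rot":[0,0,0],"hand":0},
    {"travel":[3.06,1.56,0],"delta_rot":[0,0,0],"hand":0},
  ],
)

```text
time_s: 6.6
tcp_pos: [0.5867, 0.3225, 0.2715]
ee_rot: [[0.891, 0.455, 0.0], [0.455, -0.891, 0.0], [0.0, 0.0, -1.0]]
contact_force: [0.1, 0.4, -0.2]
grip_width: 0.994
```

Emit:
play_rows(
  deltas=[
    {"travel":[3.06,1.56,0],"delta_rot":[0,0,0],"hand":0},
    {"travel":[0,0,0],"delta_rot":[0,0,0.095],"hand":0},
    {"travel":[0,0,0],"delta_rot":[0,0,0.095],"hand":0},
    {"travel":[0,0,0],"delta_rot":[0,0,0.095],"hand":0},
    {"travel":[0,0,0],"delta_rot":[0,0,0],"hand":0},
  ],
)

```text
time_s: 7.02
tcp_pos: [0.6195, 0.323, 0.2711]
ee_rot: [[0.983, 0.182, -0.0], [0.182, -0.983, 0.0], [-0.0, -0.0, -1.0]]
contact_force: [0.1, 0.3, 0.3]
grip_width: 0.996
```

Run:
```python
from h import *
P=pose(); a=eyes.grab_frame("wrist")[:,:,::-1].copy()
cv2.imwrite("pics/w5.png",a); print(P, env.read_state()["joint_pos"]); np.savez("w5.npz",p=P[0],R=P[1])
a=eyes.grab_frame("top")[:,:,::-1].copy(); cv2.imwrite("pics/t5.png",a)
```

```text
(array([0.6195, 0.323 , 0.2711]), array([[ 0.9833,  0.1819, -0.0004],
       [ 0.1819, -0.9833,  0.0002],
       [-0.0003, -0.0003, -1.    ]])) [ -21.7077   34.5079  -17.0833   79.6389   10.3875   67.3928 -119.1258]
```

View pics/w5.png

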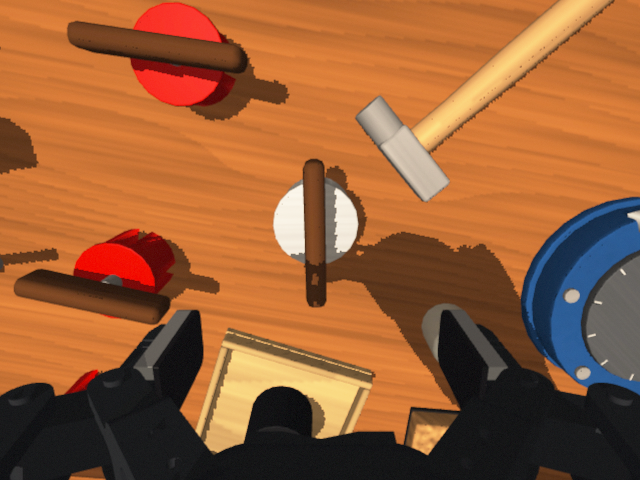

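The wrist view shows the splined handle: bar from about (314,160) to (316,305), and the white flange centred near (316,222).

Run:
```python
from h import *
a=cv2.imread("pics/w5.png")
cv2.imwrite("pics/z7.png",cv2.resize(a[145:315,240:390],None,fx=3.5,fy=3.5,interpolation=cv2.INTER_CUBIC))
P=np.load("w5.npz"); P=(P["p"],P["R"])
hsv=cv2.cvtColor(a,cv2.COLOR_BGR2HSV)
m=(hsv[:,:,2]<115).astype(np.uint8)*255
r=np.zeros_like(m); r[150:312,295:330]=255; m&=r
m=cv2.morphologyEx(m,cv2.MORPH_OPEN,np.ones((7,7),np.uint8))
cs,_=cv2.findContours(m,cv2.RETR_EXTERNAL,cv2.CHAIN_APPROX_NONE); c=max(cs,key=cv2.contourArea)
print(cv2.boundingRect(c),cv2.minAreaRect(c))
rows=[(v,np.nonzero(m[v])[0]) for v in range(165,300,15)]
for v,x in rows: print(v,x.min(),x.max())
ang=lambda d:np.degrees(np.arctan2(d[1],d[0]))
w=cv2.inRange(hsv,(0,0,185),(40,60,255)); r[:]=0; r[170:275,265:365]=255; w&=r
cs,_=cv2.findContours(w,cv2.RETR_EXTERNAL,cv2.CHAIN_APPROX_NONE); h=cv2.convexHull(np.vstack([k for k in cs if cv2.contourArea(k)>50]))
e=cv2.minEnclosingCircle(h); print("flange",e,cast("wrist",e[0],.051,P))
A=cast("wrist",(314,160),.091,P);B=cast("wrist",(316.5,305),.091,P); print(A,B,(A+B)/2,np.linalg.norm(A-B),ang(A-B))
```

```text
(306, 176, 24, 130) ((317.5, 240.5), (129.0, 23.0), 90.0)
165 317 323
180 318 325
195 318 325
210 318 325
225 318 325
240 319 325
255 319 326
270 306 329
285 306 325
flange ((315.220458984375, 223.32168579101562), 42.06562042236328) [0.6192 0.3269 0.051 ]
[0.6684 0.336  0.091 ] [0.5726 0.3171 0.091 ] [0.6205 0.3266 0.091 ] 0.09763345869017276 11.196778590727018
```

View pics/z7.png

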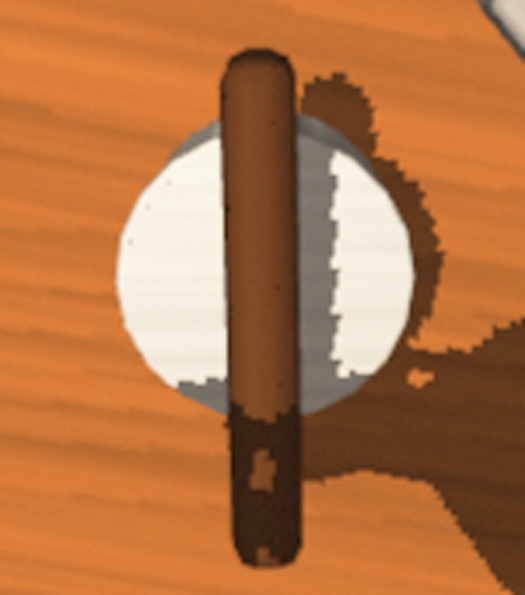

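Emit:
play_rows(
  deltas=[
    {"travel":[0.1,-0.3,2.5],"delta_rot":[0,0,-0.01],"hand":0},
    {"travel":[0,0,3.5],"delta_rot":[0,0,0],"hand":0},
    {"travel":[0,0,3.5],"delta_rot":[0,0,0],"hand":0},
    {"travel":[0,0,3.0],"delta_rot":[0,0,0],"hand":0},
    {"travel":[0,0,1.4],"delta_rot":[0,0,0],"hand":0},
  ],
  newtons=80,
)

```text
time_s: 7.53
tcp_pos: [0.6182, 0.3248, 0.1279]
ee_rot: [[0.98, 0.199, -0.005], [0.199, -0.98, -0.003], [-0.005, 0.002, -1.0]]
contact_force: [-1.3, -1.0, -0.6]
grip_width: 0.998
```

Emit:
play_rows(
  deltas=[
    {"travel":[0,0,0],"delta_rot":[0,0,0],"hand":0.3},
    {"travel":[0,0,0],"delta_rot":[0,0,0],"hand":0.6},
    {"travel":[0,0,0],"delta_rot":[0,0,0],"hand":0.8},
    {"travel":[0,0,0],"delta_rot":[0,0,0],"hand":1},
    {"travel":[0,0,0],"delta_rot":[0,0,0],"hand":1},
  ],
)

```text
time_s: 7.95
tcp_pos: [0.6208, 0.3266, 0.134]
ee_rot: [[0.981, 0.196, 0.003], [0.196, -0.981, 0.002], [0.003, -0.001, -1.0]]
contact_force: [-1.2, 0.4, -0.8]
grip_width: 0.298
```

Emit:
play_rows(
  deltas=[
    {"travel":[0,0,0],"delta_rot":[0,0,0],"hand":1},
    {"travel":[0,0,0],"delta_rot":[0,0,0],"hand":1},
    {"travel":[0,0,0],"delta_rot":[0,0,0],"hand":1},
    {"travel":[0,0,0],"delta_rot":[0,0,0],"hand":1},
  ],
)

```text
time_s: 8.28
tcp_pos: [0.6206, 0.3266, 0.1335]
ee_rot: [[0.981, 0.196, 0.002], [0.196, -0.981, 0.001], [0.002, -0.001, -1.0]]
contact_force: [-0.6, 1.0, 7.2]
grip_width: 0.148
```

Gripped: the bar is 13 mm wide between the pads and the TCP is 133.5 mm above the handle's foot. Lifting.

Emit:
play_rows(
  deltas=[
    {"travel":[0,0,-1.0],"delta_rot":[0,0,0],"hand":1},
    {"travel":[0,0,-3.0],"delta_rot":[0,0,0],"hand":1},
    {"travel":[0,0,-3.5],"delta_rot":[0,0,0],"hand":1},
    {"travel":[0,0,-3.0],"delta_rot":[0,0,0],"hand":1},
    {"travel":[0,0,-1.5],"delta_rot":[0,0,0],"hand":1},
  ],
)

```text
time_s: 8.7
tcp_pos: [0.6207, 0.3266, 0.2568]
ee_rot: [[0.981, 0.196, 0.004], [0.196, -0.981, 0.003], [0.004, -0.002, -1.0]]
contact_force: [0.2, 0.9, -3.5]
grip_width: 0.151
```

Run:
```python
from h import *
P=pose(); a=eyes.grab_frame("wrist")[:,:,::-1].copy()
cv2.imwrite("pics/w6.png",a); print(P, env.read_state()["grip_width"],env.read_state()["contact_force"]); np.savez("w6.npz",p=P[0],R=P[1])
```

```text
(array([0.6207, 0.3266, 0.2568]), array([[ 0.9806,  0.196 ,  0.0039],
       [ 0.196 , -0.9806,  0.0026],
       [ 0.0044, -0.0017, -1.    ]])) 0.15017883515122873 [ 1.118  -0.03    0.3145]
```

View pics/w6.png

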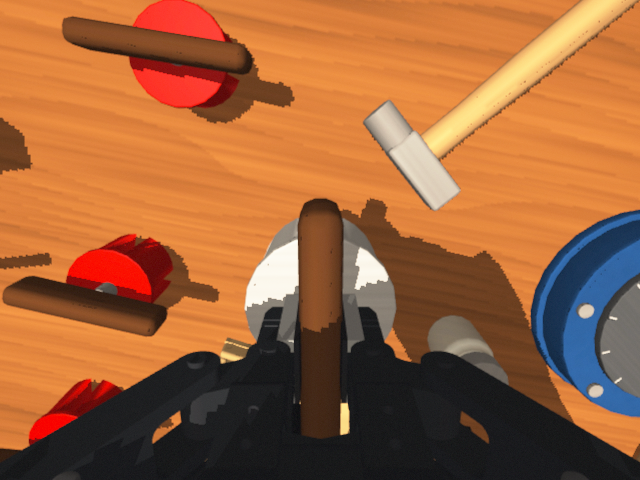

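Run:
```python
from h import *
a=cv2.imread("pics/w6.png")
cv2.imwrite("pics/z8.png",cv2.resize(a[190:360,235:405],(680,680),interpolation=cv2.INTER_CUBIC)[:600])
```

```text
(no output)
```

View pics/z8.png

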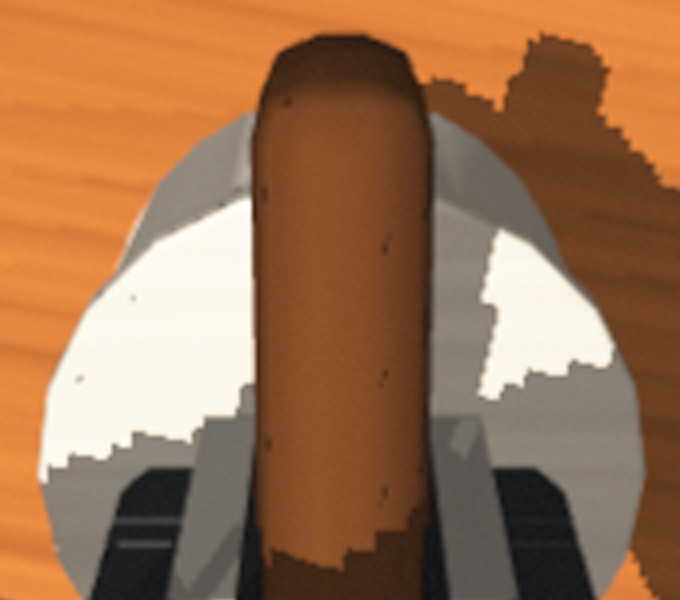

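Run:
```python
from h import *
from scipy.optimize import least_squares
c=eyes.camera_info("wrist");K=c["camera_matrix"];M=c["mount"]
def tc(u,v,z):
    d=M[:3,:3]@np.linalg.inv(K)@np.array([u,v,1.]);o=M[:3,3]; return (o+d*(z-o[2])/d[2])[:2]
f=lambda u,v:(235+(u+.5)/4-.5,190+(v+.5)/4-.5)
pts=[(39,475),(44,390),(100,290),(150,240),(248,199),(500,228),(600,310),(635,385),(645,470),(640,530)]
p=np.array([tc(*f(*q),.0825) for q in pts])
for z in (.0825,.081):
    p=np.array([tc(*f(*q),z) for q in pts])
    r=least_squares(lambda x:np.linalg.norm(p-x[:2],axis=1)-.032,[0,0]); print(r.x,r.fun)
for z in(.0425,.05,.06): print("end",tc(*f(343,37),z),tc(*f(343,85),z))
```

```text
[-0.0024 -0.0002] [-0.0003  0.0002  0.0001  0.0004 -0.0002 -0.0004  0.0002  0.     -0.0002
  0.0003]
[-0.0021 -0.0003] [-0.0007 -0.     -0.      0.0004 -0.0001 -0.0003  0.0002 -0.0001 -0.0004
 -0.0001]
end [0.0517 0.    ] [0.0482 0.    ]
end [0.0503 0.    ] [0.0466 0.    ]
end [0.0485 0.    ] [0.0444 0.    ]
```

Emit:
play_rows(
  deltas=[
    {"travel":[-1.0,3.4,0],"delta_rot":[0,0,0],"hand":1},
    {"travel":[-1.0,3.4,0],"delta_rot":[0,0,0],"hand":1},
    {"travel":[-1.0,3.4,0],"delta_rot":[0,0,0],"hand":1},
    {"travel":[-1.0,3.4,0],"delta_rot":[0,0,0],"hand":1},
    {"travel":[-1.0,3.4,0],"delta_rot":[0,0,0],"hand":1},
  ],
)

```text
time_s: 9.17
tcp_pos: [0.6032, 0.1475, 0.251]
ee_rot: [[0.981, 0.196, -0.002], [0.196, -0.981, -0.001], [-0.002, 0.0, -1.0]]
contact_force: [0.8, 0.2, -3.5]
grip_width: 0.151
```

Emit:
play_rows(
  deltas=[
    {"travel":[-1.0,3.4,0],"delta_rot":[0,0,0],"hand":1},
    {"travel":[-1.0,3.4,0],"delta_rot":[0,0,0],"hand":1},
    {"travel":[-1.0,3.4,0],"delta_rot":[0,0,0],"hand":1},
    {"travel":[0,0,0],"delta_rot":[0,0,-0.1115],"hand":1},
    {"travel":[0,0,0],"delta_rot":[0,0,-0.1115],"hand":1},
  ],
)

```text
time_s: 9.58
tcp_pos: [0.594, 0.0396, 0.2511]
ee_rot: [[0.913, 0.407, -0.002], [0.407, -0.913, -0.002], [-0.003, 0.001, -1.0]]
contact_force: [0.4, 2.5, -3.0]
grip_width: 0.152
```

Emit:
play_rows(
  deltas=[
    {"travel":[0,0,0],"delta_rot":[0,0,-0.1115],"hand":1},
    {"travel":[0,0,0],"delta_rot":[0,0,-0.1115],"hand":1},
    {"travel":[0,0,0],"delta_rot":[0,0,-0.1115],"hand":1},
    {"travel":[0,0,0],"delta_rot":[0,0,-0.1115],"hand":1},
    {"travel":[0,0,0],"delta_rot":[0,0,-0.1115],"hand":1},
  ],
)

```text
time_s: 10.0
tcp_pos: [0.5941, 0.0433, 0.2511]
ee_rot: [[0.554, 0.832, -0.002], [0.832, -0.554, -0.0], [-0.001, -0.001, -1.0]]
contact_force: [0.8, -0.3, -2.7]
grip_width: 0.155
```

Run:
```python
from h import *
P=pose(); a=eyes.grab_frame("wrist")[:,:,::-1].copy()
cv2.imwrite("pics/w7.png",a); print(P, env.read_state()["grip_width"],env.read_state()["joint_pos"]); np.savez("w7.npz",p=P[0],R=P[1])
b=eyes.grab_frame("scene")[:,:,::-1].copy(); cv2.imwrite("pics/s7.png",b)
cv2.imwrite("pics/s7z.png",cv2.resize(b[150:310,220:400],None,fx=3.6,fy=3.6,interpolation=cv2.INTER_CUBIC))
```

```text
(array([0.5941, 0.0433, 0.2511]), array([[ 0.5543,  0.8323, -0.0018],
       [ 0.8323, -0.5543, -0.0005],
       [-0.0014, -0.0012, -1.    ]])) 0.14746458653763314 [  9.9497  27.7986 -27.5837  96.3452  14.5181  59.5386 -55.5707]
```

View pics/w7.png

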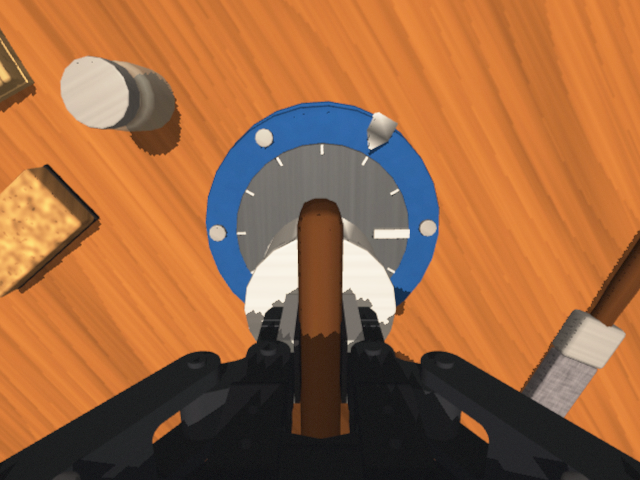

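View pics/s7z.png

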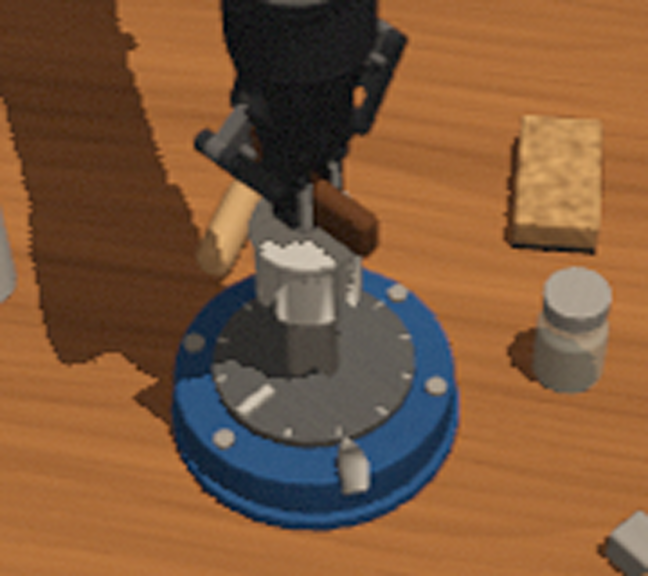

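The pointer bar (375–411, 234) lies square to the wooden bar, so slots and teeth are about aligned. I'll fit the dial and the flange in this same image to centre them.

```bash
cat > fit.py <<'E'
from h import *
from scipy.optimize import least_squares
def tc(u,v,z):
    c=eyes.camera_info("wrist");K=c["camera_matrix"];M=c["mount"]
    d=M[:3,:3]@np.linalg.inv(K)@np.array([u,v,1.]);o=M[:3,3]; return (o+d*(z-o[2])/d[2])[:2]
def dial(a,P,hint=(0,0)):
    hsv=cv2.cvtColor(a,cv2.COLOR_BGR2HSV)
    m=cv2.inRange(hsv,(95,110,40),(125,255,255))
    m=cv2.morphologyEx(m,cv2.MORPH_OPEN,np.ones((3,3),np.uint8))
    # inner edge of blue ring = dial rim (dial top hides it) ; collect boundary pixels
    cs,_=cv2.findContours(m,cv2.RETR_CCOMP,cv2.CHAIN_APPROX_NONE)
    px=np.vstack([c[:,0] for c in cs]).astype(float)
    t=np.array([tc(u,v,P[0][2]-.053) for u,v in px])
    C=np.array(hint,float)
    for w in (.006,.004,.002,.0015,.0015):
        r=np.linalg.norm(t-C,axis=1);k=abs(r-.0602)<w
        s=least_squares(lambda x:np.linalg.norm(t[k]-x[:2],axis=1)-x[2],[*C,.06],loss="soft_l1",f_scale=.0004); C=s.x[:2]
    return s.x,k.sum()
E
python3 - <<'E'
from fit import *
for n in ("w1","w7"):
    P=np.load(n+".npz");P=(P["p"],P["R"]); a=cv2.imread(f"pics/{n}.png")
    x,k=dial(a,P); print(n,x,k,"world",P[0]+P[1]@[x[0],x[1],0])
a=cv2.imread("pics/w7.png"); cv2.imwrite("pics/z9.png",cv2.resize(a[95:295,200:445],None,fx=3.2,fy=3.2,interpolation=cv2.INTER_CUBIC)[:600,:800])
E
```

```text
w1 [ 0.0005 -0.0018  0.0601] 411 world [0.595  0.0428 0.3036]
w7 [0.0001 0.0012 0.0601] 346 world [0.5952 0.0427 0.2511]
```

View pics/z9.png

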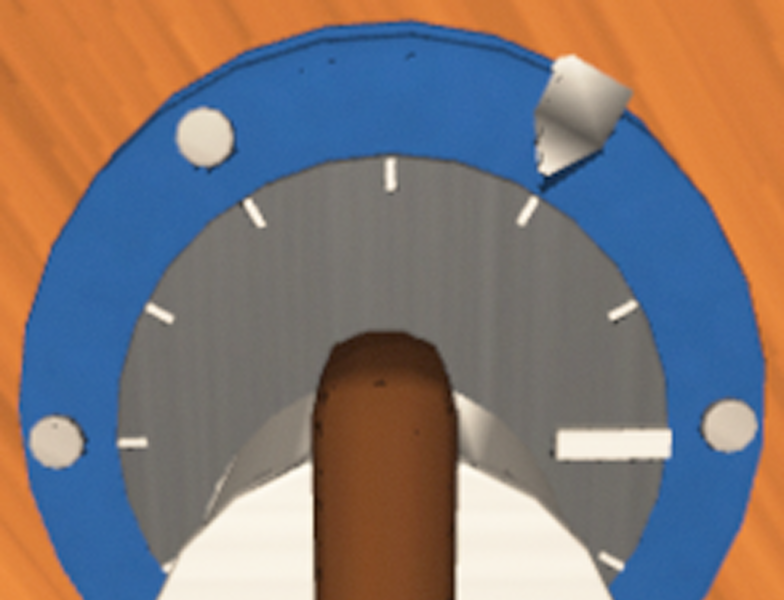

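Two fits at different yaws put the axis at (0.595, 0.0428). The handle sits about 1.3 mm toward tool −x. Shifting by (+1.4, +1.4) mm and lowering in small steps with an eye on the force.

Emit:
play_rows(
  deltas=[
    {"travel":[0.14,0.14,0.5],"delta_rot":[0,0,0],"hand":1},
    {"travel":[0,0,0.7],"delta_rot":[0,0,0],"hand":1},
    {"travel":[0,0,0.7],"delta_rot":[0,0,0],"hand":1},
    {"travel":[0,0,0],"delta_rot":[0,0,0],"hand":1},
    {"travel":[0,0,0],"delta_rot":[0,0,0],"hand":1},
  ],
)

```text
time_s: 10.52
tcp_pos: [0.5962, 0.044, 0.232]
ee_rot: [[0.559, 0.829, -0.002], [0.829, -0.559, -0.0], [-0.001, -0.001, -1.0]]
contact_force: [1.1, 0.4, -3.3]
grip_width: 0.152
```

Emit:
play_rows(
  deltas=[
    {"travel":[0,0,0.3],"delta_rot":[0,0,0],"hand":1},
    {"travel":[0,0,0.3],"delta_rot":[0,0,0],"hand":1},
    {"travel":[0,0,0.3],"delta_rot":[0,0,0],"hand":1},
    {"travel":[0,0,0],"delta_rot":[0,0,0],"hand":1},
    {"travel":[0,0,0],"delta_rot":[0,0,0],"hand":1},
  ],
)

```text
time_s: 10.93
tcp_pos: [0.5967, 0.0439, 0.2237]
ee_rot: [[0.559, 0.829, -0.0], [0.829, -0.559, -0.0], [-0.0, -0.0, -1.0]]
contact_force: [-0.1, -0.4, -3.7]
grip_width: 0.152
```

Emit:
play_rows(
  deltas=[
    {"travel":[-0.05,-0.05,0.3],"delta_rot":[0,0,0],"hand":1},
    {"travel":[0,0,0.3],"delta_rot":[0,0,0],"hand":1},
    {"travel":[0,0,0.2],"delta_rot":[0,0,0],"hand":1},
    {"travel":[0,0,0],"delta_rot":[0,0,0],"hand":1},
  ],
)

```text
time_s: 11.27
tcp_pos: [0.5958, 0.0437, 0.2153]
ee_rot: [[0.559, 0.829, -0.001], [0.829, -0.559, -0.0], [-0.001, -0.001, -1.0]]
contact_force: [-0.4, -0.3, -3.2]
grip_width: 0.149
```

Now 11 mm below the spindle top with no extra force, so the slots are over the teeth. Continuing down.

Emit:
play_rows(
  deltas=[
    {"travel":[0,0,0.4],"delta_rot":[0,0,0],"hand":1},
    {"travel":[0,0,0.4],"delta_rot":[0,0,0],"hand":1},
    {"travel":[0,0,0.4],"delta_rot":[0,0,0],"hand":1},
    {"travel":[0,0,0.4],"delta_rot":[0,0,0],"hand":1},
    {"travel":[0,0,0],"delta_rot":[0,0,0],"hand":1},
  ],
)

```text
time_s: 11.68
tcp_pos: [0.5956, 0.0437, 0.1988]
ee_rot: [[0.559, 0.829, -0.002], [0.829, -0.559, -0.0], [-0.001, -0.001, -1.0]]
contact_force: [0.5, -0.0, -3.1]
grip_width: 0.147
```

Emit:
play_rows(
  deltas=[
    {"travel":[0,0,0.3],"delta_rot":[0,0,0],"hand":1},
    {"travel":[0,0,0.3],"delta_rot":[0,0,0],"hand":1},
    {"travel":[0,0,0.3],"delta_rot":[0,0,0],"hand":1},
    {"travel":[0,0,0.0],"delta_rot":[0,0,0],"hand":1},
    {"travel":[0,0,0],"delta_rot":[0,0,0],"hand":1},
  ],
)

```text
time_s: 12.1
tcp_pos: [0.596, 0.0438, 0.1907]
ee_rot: [[0.559, 0.829, -0.0], [0.829, -0.559, -0.0], [-0.0, -0.0, -1.0]]
contact_force: [-0.3, 0.4, -3.7]
grip_width: 0.155
```

Emit:
play_rows(
  deltas=[
    {"travel":[0,0,0.2],"delta_rot":[0,0,0],"hand":1},
    {"travel":[0,0,0.15],"delta_rot":[0,0,0],"hand":1},
    {"travel":[0,0,0.1],"delta_rot":[0,0,0],"hand":1},
    {"travel":[0,0,0.0],"delta_rot":[0,0,0],"hand":1},
    {"travel":[0,0,0],"delta_rot":[0,0,0],"hand":1},
  ],
)

```text
time_s: 12.52
tcp_pos: [0.5961, 0.0439, 0.1865]
ee_rot: [[0.559, 0.829, 0.0], [0.829, -0.559, 0.0], [0.0, 0.0, -1.0]]
contact_force: [-1.4, 0.3, -1.6]
grip_width: 0.152
```

Home height reached (TCP 0.1865, as predicted), with a light contact. Pressing slightly, then turning counter-clockwise.

Emit:
play_rows(
  deltas=[
    {"travel":[0,0,0.1],"delta_rot":[0,0,0],"hand":1},
    {"travel":[0,0,0],"delta_rot":[0,0,0],"hand":1},
    {"travel":[0,0,0],"delta_rot":[0,0,-0.05],"hand":1},
    {"travel":[0,0,0],"delta_rot":[0,0,-0.1],"hand":1},
    {"travel":[0,0,0],"delta_rot":[0,0,-0.1],"hand":1},
  ],
)

```text
time_s: 12.93
tcp_pos: [0.5963, 0.044, 0.1864]
ee_rot: [[0.332, 0.943, 0.001], [0.943, -0.332, -0.0], [0.0, 0.001, -1.0]]
contact_force: [-3.2, -0.9, 6.4]
grip_width: 0.146
```

Emit:
play_rows(
  deltas=[
    {"travel":[0,0,0],"delta_rot":[0,0,-0.1],"hand":1},
    {"travel":[0,0,0],"delta_rot":[0,0,-0.1],"hand":1},
    {"travel":[0,0,0],"delta_rot":[0,0,-0.1],"hand":1},
    {"travel":[0,0,0],"delta_rot":[0,0,-0.1],"hand":1},
    {"travel":[0,0,0],"delta_rot":[0,0,0],"hand":1},
  ],
)

```text
time_s: 13.35
tcp_pos: [0.5959, 0.0444, 0.1864]
ee_rot: [[-0.063, 0.998, 0.0], [0.998, 0.063, 0.0], [0.0, 0.0, -1.0]]
contact_force: [-4.2, -0.1, 9.0]
grip_width: 0.148
```

Run:
```python
from fit import *
P=pose(); a=eyes.grab_frame("wrist")[:,:,::-1].copy()
cv2.imwrite("pics/w8.png",a); s=env.read_state();print(P, s["contact_force"],s["ft_torque"],s["joint_pos"]); np.savez("w8.npz",p=P[0],R=P[1])
print(dial(a,P))
```

```text
(array([0.5959, 0.0444, 0.1864]), array([[-0.0635,  0.998 ,  0.0002],
       [ 0.998 ,  0.0635,  0.0004],
       [ 0.0004,  0.0003, -1.    ]])) [-4.3678  0.4601  9.2686] [0.1935 1.0832 0.0503] [ 14.7987  33.8838 -35.53    99.4941  23.5086  54.2021 -26.7427]
(array([-0.0017, -0.0012,  0.06  ]), np.int64(491))
```

View pics/w8.png

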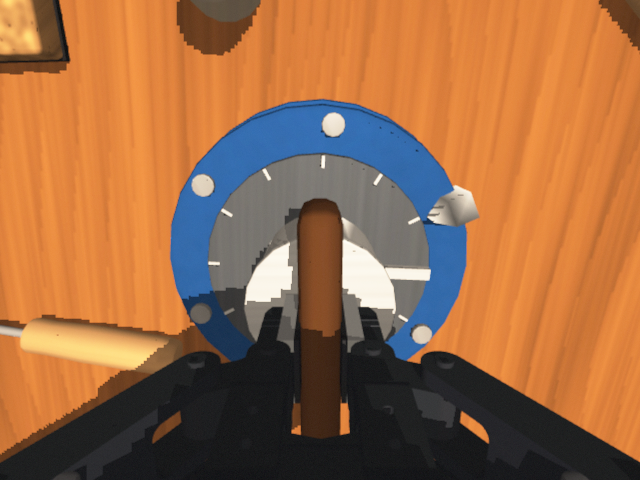

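The dial follows the handle; the pointer is at (388–431, 273) and the lug tip at (430,220). Working out the remaining angle.

Run:
```python
from fit import *
P=np.load("w8.npz");P=(P["p"],P["R"]); C=np.array([.595,.0428]);C2=(P[0]+P[1]@[-.0017,-.0012,0])[:2]; print(C2)
ang=lambda d:np.degrees(np.arctan2(d[1],d[0]))
for c in (C,C2):
  for q in [(431,274.5),(388,272)]:
    d=cast("wrist",q,.058,P)[:2]-c; print("ptr",ang(d),np.linalg.norm(d))
  d=cast("wrist",(428,222),.056,P)[:2]-c; print("lugtip",ang(d),np.linalg.norm(d))
print("line",ang((cast("wrist",(431,274.5),.058,P)-cast("wrist",(388,272),.058,P))))
```

```text
[0.5948 0.0426]
ptr 0.6869795182273164 0.05986208561130184
ptr 1.0652379926591709 0.036933820224345715
lugtip 27.538728038170937 0.06187930736510811
ptr 0.8588730853169699 0.06006861565497151
ptr 1.3411324714223836 0.03714169576835205
lugtip 27.60106927033482 0.06214476341819704
line 0.07771353929432104
```

Emit:
play_rows(
  deltas=[
    {"travel":[0,0,0],"delta_rot":[0,0,-0.09],"hand":1},
    {"travel":[0,0,0],"delta_rot":[0,0,-0.1],"hand":1},
    {"travel":[0,0,0],"delta_rot":[0,0,-0.1],"hand":1},
    {"travel":[0,0,0],"delta_rot":[0,0,-0.1],"hand":1},
    {"travel":[0,0,0],"delta_rot":[0,0,-0.075],"hand":1},
  ],
)

```text
time_s: 13.82
tcp_pos: [0.5952, 0.0446, 0.1865]
ee_rot: [[-0.503, 0.864, -0.001], [0.864, 0.503, 0.0], [0.001, -0.001, -1.0]]
contact_force: [-8.7, 0.9, 12.3]
grip_width: 0.149
```

Emit:
play_rows(
  deltas=[
    {"travel":[0,0,0],"delta_rot":[0,0,0],"hand":1},
    {"travel":[0,0,0],"delta_rot":[0,0,0],"hand":1},
    {"travel":[0,0,0],"delta_rot":[0,0,0],"hand":1},
  ],
)

```text
time_s: 14.07
tcp_pos: [0.5953, 0.0446, 0.1865]
ee_rot: [[-0.499, 0.867, -0.001], [0.867, 0.499, 0.0], [0.001, -0.001, -1.0]]
contact_force: [-7.4, 0.9, 10.9]
grip_width: 0.15
```

Run:
```python
from fit import *
P=pose(); a=eyes.grab_frame("wrist")[:,:,::-1].copy()
cv2.imwrite("pics/w9.png",a); s=env.read_state();print(P, s["contact_force"],s["ft_torque"],s["joint_pos"]); np.savez("w9.npz",p=P[0],R=P[1])
print(dial(a,P))
cv2.imwrite("pics/z10.png",cv2.resize(a[180:330,300:500],None,fx=4,fy=4,interpolation=cv2.INTER_CUBIC))
```

```text
(array([0.5953, 0.0446, 0.1865]), array([[-0.4991,  0.8665, -0.0008],
       [ 0.8665,  0.4991,  0.0002],
       [ 0.0006, -0.0005, -1.    ]])) [-7.4596  0.897  10.7953] [0.1828 1.678  0.1057] [ 18.8003  35.7502 -42.1022  99.1839  28.1145  56.1465  -4.1006]
(array([-0.0016, -0.0013,  0.06  ]), np.int64(488))
```

View pics/z10.png

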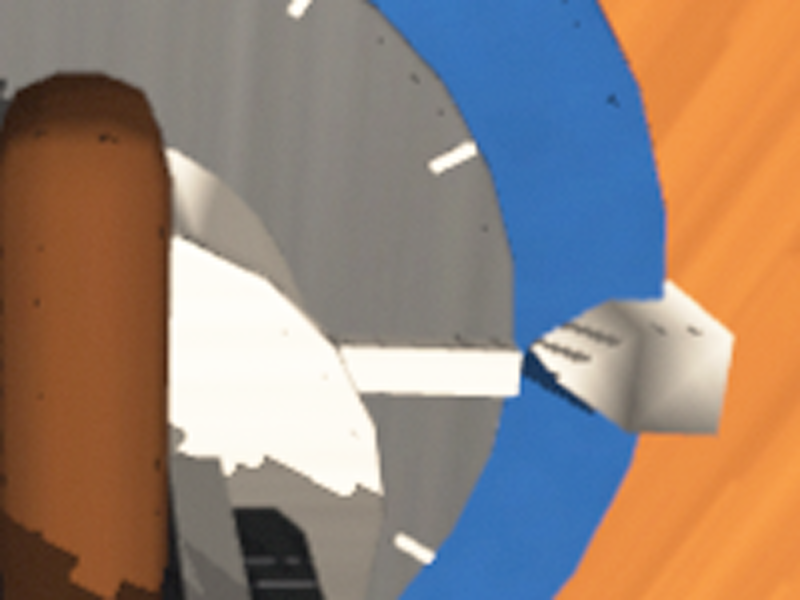

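Run:
```python
from fit import *
P=np.load("w9.npz");P=(P["p"],P["R"]); C=np.array([.595,.0428]);C2=(P[0]+P[1]@[-.0016,-.0013,0])[:2]; print(C2)
ang=lambda d:np.degrees(np.arctan2(d[1],d[0]))
f=lambda u,v:(300+(u+.5)/4-.5,180+(v+.5)/4-.5)
for c in (C,C2):
  for q in [(521,371),(350,369)]:
    d=cast("wrist",f(*q),.058,P)[:2]-c; print("ptr",ang(d),np.linalg.norm(d))
  for q,z in [((527,352),.059),((527,352),.055),((632,376),.059),((725,386),.059)]:
    d=cast("wrist",f(*q),z,P)[:2]-c; print("lug",z,ang(d),np.linalg.norm(d))
print("line",ang((cast("wrist",f(521,371),.058,P)-cast("wrist",f(350,369),.058,P))))
```

```text
[0.595  0.0426]
ptr 28.047523576653777 0.059258709831676484
ptr 27.322236636871068 0.036607312295041806
lug 0.059 30.983369110283427 0.0595290097775855
lug 0.055 29.579931599535854 0.06069243276874259
lug 0.059 28.164507612062675 0.07366136147345696
lug 0.059 27.48152818360479 0.08612484926442361
ptr 28.2271119063722 0.059354773020340146
ptr 27.614544789724963 0.03670119889508633
lug 0.059 31.157167702162173 0.0596344586972964
lug 0.055 29.75279351017414 0.06079342201972769
lug 0.059 28.308874717201626 0.07375774688486408
lug 0.059 27.605782734845462 0.08621898118012261
line 29.21932578739968
```

The pointer is at about 28° and the lug at about 27.5°, so within 0.01 rad. Relieving the side load, then releasing.

Emit:
play_rows(
  deltas=[
    {"travel":[0.05,-0.08,-0.05],"delta_rot":[0,0,0],"hand":1},
    {"travel":[0,0,-0.05],"delta_rot":[0,0,0],"hand":1},
    {"travel":[0,0,0],"delta_rot":[0,0,0],"hand":1},
  ],
)

```text
time_s: 14.37
tcp_pos: [0.5952, 0.0439, 0.1865]
ee_rot: [[-0.498, 0.867, 0.0], [0.867, 0.498, 0.0], [-0.0, 0.0, -1.0]]
contact_force: [-0.9, 0.1, 0.9]
grip_width: 0.15
```

Emit:
play_rows(
  deltas=[
    {"travel":[0,0,0],"delta_rot":[0,0,0],"hand":0.8},
    {"travel":[0,0,0],"delta_rot":[0,0,0],"hand":0.5},
    {"travel":[0,0,0],"delta_rot":[0,0,0],"hand":0.2},
    {"travel":[0,0,0],"delta_rot":[0,0,0],"hand":0},
    {"travel":[0,0,0],"delta_rot":[0,0,0],"hand":0},
  ],
)

```text
time_s: 14.78
tcp_pos: [0.5953, 0.0438, 0.1864]
ee_rot: [[-0.498, 0.867, 0.0], [0.867, 0.498, -0.0], [-0.0, 0.0, -1.0]]
contact_force: [-0.5, -0.6, 0.3]
grip_width: 0.758
```

Emit:
play_rows(
  deltas=[
    {"travel":[0,0,-1],"delta_rot":[0,0,0],"hand":0},
    {"travel":[0,0,-3],"delta_rot":[0,0,0],"hand":0},
    {"travel":[0,0,-3],"delta_rot":[0,0,0],"hand":0},
    {"travel":[0,0,-3],"delta_rot":[0,0,0],"hand":0},
    {"travel":[0,0,-2],"delta_rot":[0,0,0],"hand":0},
  ],
)

```text
time_s: 15.2
tcp_pos: [0.5956, 0.0445, 0.3102]
ee_rot: [[-0.499, 0.867, 0.003], [0.867, 0.499, 0.001], [-0.001, 0.003, -1.0]]
contact_force: [1.2, 0.6, 0.3]
grip_width: 1.0
```

Run:
```python
from fit import *
P=pose(); a=eyes.grab_frame("wrist")[:,:,::-1].copy()
cv2.imwrite("pics/w10.png",a); s=env.read_state();print(P, s["contact_force"],s["grip_width"]); np.savez("w10.npz",p=P[0],R=P[1])
print(dial(a,P))
```

```text
(array([0.5956, 0.0445, 0.3102]), array([[-0.499 ,  0.8666,  0.0031],
       [ 0.8666,  0.499 ,  0.0008],
       [-0.0009,  0.0031, -1.    ]])) [2.4134 1.3921 2.4439] 0.9994288489049608
(array([-0.001 , -0.0025,  0.0601]), np.int64(387))
```

View pics/w10.png

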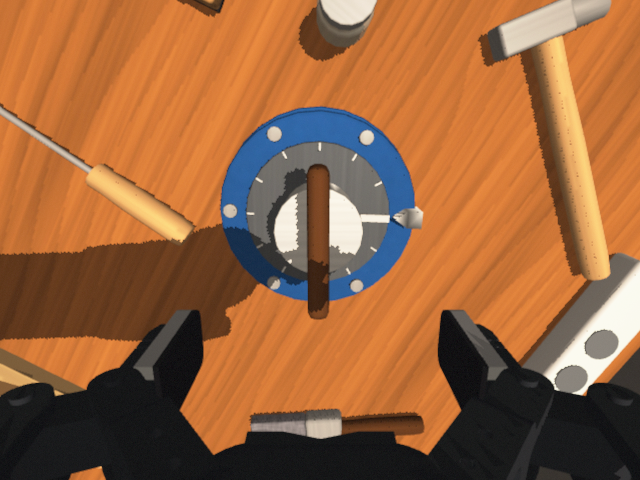

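The pointer (390,218) meets the lug tip (396,217) and the handle is upright and released. Cross-checking with the fixed cameras.

Run:
```python
from fit import *
P=np.load("w10.npz");P=(P["p"],P["R"])
a=eyes.grab_frame("scene")[:,:,::-1].copy()
cv2.imwrite("pics/s10.png",cv2.resize(a[150:310,230:490],None,fx=3,fy=3,interpolation=cv2.INTER_CUBIC))
C=np.array([.595,.0428]);ang=lambda d:np.degrees(np.arctan2(d[1],d[0]))
for q in [(390,218),(366,217.5)]:
    d=cast("wrist",q,.058,P)[:2]-C; print("ptr",ang(d),np.linalg.norm(d))
d=cast("wrist",(423,218),.059,P)[:2]-C; print("lug",ang(d),np.linalg.norm(d))
A=cast("wrist",(317,166),.144,P);B=cast("wrist",(318,318),.144,P);print("bar",(A+B)/2,np.linalg.norm(A-B),ang(A-B)-90)
# predicted scene pixels for home: flange top z=.104, foot .053, bar top .144
for z in (.053,.104,.144): print(z,(proj("scene",[.595,.0418,z])-[230,150])*3)
s=env.read_state(); print(s["time_s"],np.abs(s["joint_velocities"]).max(),s["contact_force"])
```

```text
ptr 28.248564047001413 0.059725364424339095
ptr 28.052660133550024 0.03989313592998607
lug 28.905438988518853 0.08670283972556128
bar [0.595  0.0433 0.144 ] 0.09801239492693108 30.150443210273906
0.053 [227.5915 298.049 ]
0.104 [225.4974 252.2928]
0.144 [223.7394 213.8791]
15.3 3.869715196369848 [-0.3428 -0.9371  0.7993]
```

View pics/s10.png

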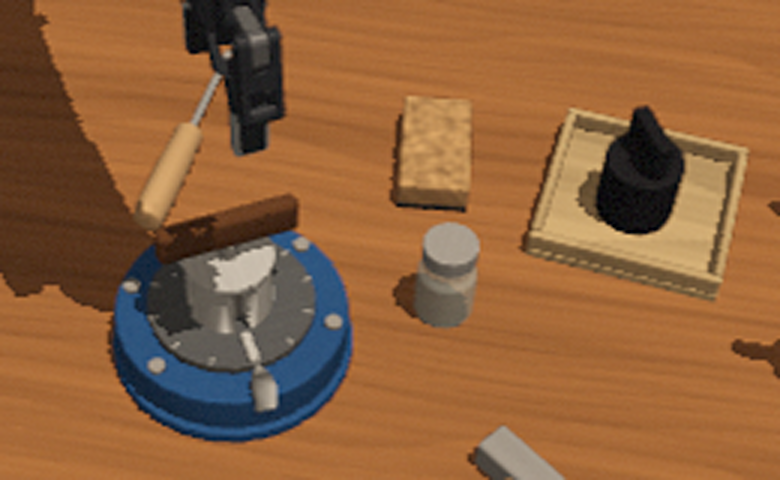

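All three conditions hold in the pictures. Letting the arm settle, then handing in.

Emit:
play_rows(
  deltas=[
    {"travel":[0,0,0],"delta_rot":[0,0,0],"hand":0},
    {"travel":[0,0,0],"delta_rot":[0,0,0],"hand":0},
    {"travel":[0,0,0],"delta_rot":[0,0,0],"hand":0},
    {"travel":[0,0,0],"delta_rot":[0,0,0],"hand":0},
  ],
)

```text
time_s: 15.63
tcp_pos: [0.5947, 0.0436, 0.3054]
ee_rot: [[-0.499, 0.867, -0.002], [0.867, 0.499, -0.0], [0.001, -0.002, -1.0]]
contact_force: [0.0, -0.1, 0.8]
grip_width: 1.004
```

```bash
python3 -c "
from rig import order
print(order.sign_off())"
```

```text
the job is handed in; nothing more can be done
None
```

The job is handed in after about 15.7 s of robot time. The dust cap stands in the tray, the splined handle is home on the spindle, and the dial's pointer stands at the index lug.

- **Cap:** it was set down within a few millimetres of the tray's centre, and the wrist and scene pictures both show it upright.
- **Handle:** the gripper reached the height predicted for fully home, 0.1865 m, with light contact. After release the bar's centre measured (0.595, 0.0433), against a spindle axis at (0.595, 0.0428).
- **Dial:** the last wrist view put the pointer at 28.1–28.2°. The index measured 27.4–28.9° across different pictures, so the error is about 0.02 rad or less, against 0.1 allowed.
- **Forces and bystanders:** side load while turning stayed under about 9 N and was relieved before I let go. I saw no bystander moved in the views I took, but I did not measure each one. The gripper was clear of everything at hand-in.

**Disagreements:** the top camera read positions 2–7 mm lower in y than the wrist camera. For fitting the handle I used the wrist camera, which gave the same spindle axis at two different gripper angles. The lug's sloped tip alone read 30–31° when its assumed height was off; its body and back edge gave 27.5–28.9°.

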